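Feel for the clear bore and seat the spring dosing pin

TASK

Fit the flat-headed dosing pin from the white rack into the dosing block. Two of the block's three bores still have a leftover stub stuck deep inside, so feel down the bores gently with the pin to find the clear one, then turn the pin there until its tang drops into the slot at the bottom and its collar sits flat on the block, and let go. Never push its sprung foot in by more than 8 mm or jam the pin hard against the block, and leave the other things where they are.

Things in the scene. Friction and masses are not known exactly. Their poses are not given: they have to be found in the camera images.
- pin: new dosing pin, bright steel, 160 g, upright in the rack. Origin: on its axis at the underside of its round collar (30 mm diameter, 6 mm thick), z up. Above it a flat head, 30 mm wide along the pin's x, 14 mm thick along its y, 6 to 42 mm above the origin: grip it across the 14 mm. Below the collar a 17 mm barrel, 20 mm long, then a 12 mm gap, then the sprung foot. Alike after half a turn
- foot (a joint): how far the pin's sprung foot is pushed up into it, m: 0 = fully out, 0.012 = end stop. The spring yields from about 2.3 N and adds 0.9 N per mm. More than 8 mm (0.008) spoils the pin
- tang_tip (a point): on the axis at the lower end of the pin's foot, 54 mm below the pin's origin when the foot is out. The foot is 17 mm round from 32 to 44 mm below the origin (tapering to 14 mm over the last 5), then a flat tang, 14 mm wide along the pin's x and 5 mm thick along its y, down to 54 mm. The foot slides up into the pin but does not turn on it
- rack: white plastic rack fixed to the table, 150 (x) x 66 (y) x 64 mm high, origin at the centre of its underside. The new pin hangs by its collar in the hole 40 mm to -x of the middle (22 mm wide, 60 mm deep), free to turn; a spare stands in the hole 40 mm to +x
- block: aluminium dosing block fixed to the table, 64 (x) x 196 (y) x 62 mm high, on an 8 mm flange, origin at the centre of its underside, three vertical bores in a row along its y. Two hold a stub that stops the tang 27 or 32 mm below the top. The clear one has a floor 45 mm below the top with a slot 8.5 mm wide across it, 13 mm deep, running along the block's x turned by a hidden angle of up to 0.7 rad either way
- block_hole0 (a point): centre of the mouth (at the top face) of the bore at the block's +y end; 20 mm diameter, 4 mm chamfer around it
- block_hole1 (a point): centre of the mouth of the middle bore, the same size, 64 mm from the others. With the foot just touching, the pin's collar stands 27 or 22 mm above the block's top on a stub, 9 mm above it on the clear bore's floor, and on it (0 mm) once the tang has dropped into the slot
- block_hole2 (a point): centre of the mouth of the bore at the block's -y end, the same size
- spare: bystander: a pin with a round black ball head, standing in the rack's other hole; origin on its axis at the underside of its collar; it reaches 26 mm above the rack
- wrench: bystander: wrench, 150 mm, lying; origin at its middle, on the table
- brush: bystander: brush lying on the table; origin at its middle, on the table
- jar: bystander: white jar, 64 mm diameter, 90 mm high; origin under its middle
- die: bystander: stepped steel disc, 90 mm diameter, 22 mm high; origin under its middle
- cup: bystander: clear cup, 70 mm diameter, 50 mm high; origin under its middle
There are look-alikes about, which are no part of the job. What is shaped like the pin but orange is not meant. Several things look just like the block: the one meant starts farthest to the robot's right.

How it is judged:
On the way:
1. the pin is lifted out of the rack (z of tang_tip in the frame of rack above 0.064 m), for 0.1 s.
At the end, for the whole second after the job is handed in: the pin stands upright (within 0.07 rad) and at rest in one of the bores (axis within 4 mm of the bore's), its collar down on the block's top (within 3 mm), its foot out (pushed in less than 3 mm), which only the clear bore with the tang in the slot allows; it is let go ((horizontal distance between pin and block_hole0 below 0.004 m or horizontal distance between pin and block_hole1 below 0.004 m or horizontal distance between pin and block_hole2 below 0.004 m) and z of pin in the frame of block between 0.058 and 0.065 m and value of joint foot below 0.003 m and angle between pin's own z axis and vertical below 0.07 rad and linear speed of pin below 0.02 m/s and contact force between the fingers and pin below 0.1 N); the robot touches nothing.
It fails at once if the pin's sprung foot is pushed in by more than 8 mm (value of joint foot above 0.008 m).
It fails at once if the pin is forced against the block with more than 60 N (contact force between pin and block above 60 N).
It fails at once if another loose thing on the table or in the rack is moved by more than 30 mm (distance of any of spare, wrench, brush, jar, die, cup from where it was at the start of the episode above 0.03 m).
It also fails if it takes over 69 s, if anything falls off the work surface, if the arm or the gripper's body presses on something with over 40 N, if the wrist force passes 120 N, or if a joint passes its speed limit or range.

ROBOT

A 7-joint arm with a two-finger parallel gripper is mounted at the origin on the work surface. World frame = base frame: x ahead of the robot, y to its left, z up, the work surface at z = 0. Lengths are in m, angles in rad, forces in N, time in s.
With the tool pointing down it reaches from about 0.425 to 0.925 m from the base axis. Payload 6.8 kg.
Tool frame: the origin (TCP) lies between the finger pads; the fingertips stand finger_overhang ahead of it and the grasp point (between the pads) lies 6 mm ahead of it (finger_overhang is the distance from the TCP to the fingertips, in m); z points along the fingers, y is the line along which they close (so a half turn about z gives the same grasp; the last joint's range is limited). The gripper opens to 85 mm and grips with 20 to 120 N. Pads are 22 mm wide; open, the fingers measure 114 mm over their backs; the gripper's body (76 mm by 85 mm) begins 54 mm behind the grasp point. The pads swing forward as they close: fully open they stand 13 mm farther back than shut.
Start: joints at [1.116, 0.477, 0.022, 1.555, -0.011, 1.109, -0.083], TCP at [0.229, -0.635, 0.256] pointing down, gripper open.
Joint ranges: [-2.96, 2.96], [-0.34, 2.1], [-1.41, 1.46], [0.24, 2.44], [-1.37, 4.51], [0.17, 1.92], [-2.96, 2.96]. Speed limits (rad/s): [2.39, 2.39, 3.14, 3.14, 3.14, 3.14, 3.14].

INTERFACE

Orientations are given as a unit quaternion [w, x, y, z].
In Python, from station import * gives the robot as it stands.
- The arm moves only by the tool drive_tool, never from a script. Its argument "increments" is a list of rows, each an object of numbers: "claw": the finger opening in m, from 0 to 0.0854; "dx", "dy", "dz": the shift along the tool's x, y, z in m; "wx", "wy", "wz": the turn, a rotation vector about the tool's x, y, z in degrees. A call has 1 to 20 rows; each row shifts and turns the commanded pose from where the row before left it, along the tool's axes as they then stand; what a row does not reach is not made up. A row lasts 1/8 s, in which the tool goes at most 62.5 mm and 10.7 degrees, less where a joint would pass 70% of its speed; a pose out of reach is approached as far as the arm can. A call with a gripper value outside its range is refused whole. The fingers move at their own pace and stop on an object; "newtons" is the grip in N (left out, the last holds). Time passes only in rows, so rows that do not move let the fingers close. It gives the time, the measured TCP pose, the force, the opening and the grip force at its end, in the units of the state.
- get_obs(): the state, without advancing time (a new reading comes with each control period).
- read_camera(name): name is "side" or "top" or "wrist"; returns (picture, depth): 400x640x3 uint8, red, green, blue; 400x640 float32, m along the optical axis (not along the pixel's ray), 0 where there is no reading.
- calibration(name): a dict with "intrinsics" (3x3 intrinsics, pixels), "R" (3x3) and "t" (3): a world point X has camera coordinates R X + t; the wrist camera has in their place "mount" (4x4, takes a point from camera to tool coordinates, whose origin is the TCP and whose axes are the flange's). Camera axes: x right, y down, z forward; pixel columns grow to the right and rows downward; lengths in m; the calibration is good to about 2 mm. A picture is of the moment at which its call begins: read the wrist's pose just before it. calibration takes no time and is no camera call.
- hand_in(): hands the job in; it is judged then, once.
The state is a dict: "t": time; "q": joint angles; "joint_vel": joint speeds; "joint_torque": joint torques, N m; "eef_pos": TCP position; "tool_rot": TCP orientation; "contact_force": force on the tool from outside, world axes, zero at the start; "torque": the same for the moment, N m; "gripper_width": opening from 0.0 (shut) to 1.0 (fully open); "grasp_force": force on a finger pad.
Only numpy, scipy, OpenCV 4.12 (cv2) and the standard library are available. Lean on these libraries where they do the work, as an engineer would, in place of code of your own. Each camera call takes 0.05 s, during which the arm holds its last target. There are 200 camera calls.

## Working session

There is one attempt and no reset: what is moved stays moved. The work goes in short steps, Python scripts to look and compute and a tool call to move; the robot and the scene stay as the last step left them, time stands still between calls to the robot, and variables do not carry over. Pictures are saved under pics/ and viewed, at most 10 in all, crops included, and the job is handed in when it is done.

Besides the shell and the picture viewer there is one more tool, called after "Request:" by a JSON object that holds its "name" and its "arguments". drive_tool: Moves the arm, as the interface text tells. Its arguments: {"type":"object","properties":{"increments":{"type":"array","items":{"type":"object","properties":{"claw":{"type":"number"},"dx":{"type":"number"},"dy":{"type":"number"},"dz":{"type":"number"},"wx":{"type":"number"},"wy":{"type":"number"},"wz":{"type":"number"}}}},"newtons":{"type":"number"}},"required":["increments"]}

```bash
mkdir -p pics; ls; cat > h.py <<'E'
from station import *
import numpy as np, cv2
from scipy.spatial.transform import Rotation as Ro
def look(n):
    o=get_obs(); p,d=read_camera(n); c=calibration(n); K=np.array(c["intrinsics"])
    v,u=np.mgrid[0:400,0:640]
    P=np.stack([(u-K[0,2])/K[0,0]*d,(v-K[1,2])/K[1,1]*d,d],-1)
    if "mount" in c:
        M=np.array(c["mount"]); P=P@M[:3,:3].T+M[:3,3]
        w=o["tool_rot"]; R=Ro.from_quat([w[1],w[2],w[3],w[0]]).as_matrix(); P=P@R.T+o["eef_pos"]
    else: P=(P-np.array(c["t"]))@np.array(c["R"])
    P[d==0]=np.nan
    return p[...,:3],P,o
def save(n,p,s=1):
    cv2.imwrite(n,cv2.resize(p[...,::-1].copy(),None,fx=s,fy=s,interpolation=cv2.INTER_CUBIC))
E
python3 - <<'E'
from h import *
for n in("top","side"):
    p,P,o=look(n); save(f"pics/{n}0.png",p,1.25); np.savez(f"{n}0.npz",p=p,P=P)
print(o); print(calibration("wrist")["mount"])
E
```

```text
pics
{'t': 0.05, 'q': array([ 1.11591699,  0.47775824,  0.0223531 ,  1.55645453, -0.01145852,
        1.10930373, -0.08312217]), 'joint_vel': array([-1.71141289e-04,  5.94854771e-04,  5.48143804e-05, -2.19177437e-03,
       -2.21672359e-04,  1.62938392e-03,  5.58849567e-04]), 'joint_torque': array([ 3.54336662e-03, -5.98292828e+01,  1.61527913e+00, -2.82253307e+01,
        1.28127605e-02,  5.20308866e-03, -6.01520037e-05]), 'eef_pos': array([ 0.22919744, -0.63431451,  0.25535272]), 'tool_rot': array([-8.65004022e-04,  9.85004717e-01,  1.72525075e-01, -2.40553454e-04]), 'contact_force': array([0.71683438, 0.57585733, 0.45372892]), 'torque': array([ 0.02214386,  0.02060234, -0.03106895]), 'grasp_force': 0.0, 'gripper_width': 1.001280393131435}
[[ 1.43781887e-03 -9.54380390e-01 -2.98590026e-01  7.64422600e-02]
 [ 9.99998966e-01  1.36657488e-03  4.47386406e-04 -3.36502553e-04]
 [-1.89311844e-05 -2.98590361e-01  9.54381368e-01 -1.17192300e-01]
 [ 0.00000000e+00  0.00000000e+00  0.00000000e+00  1.00000000e+00]]
```

View pics/top0.png

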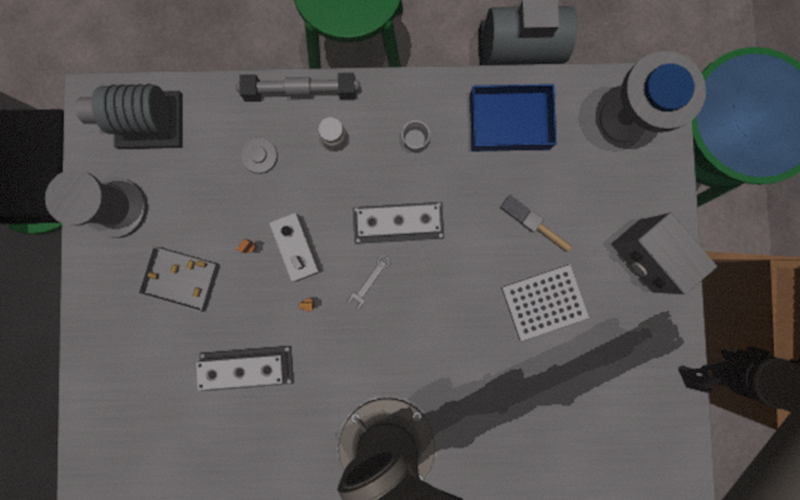

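View pics/side0.png

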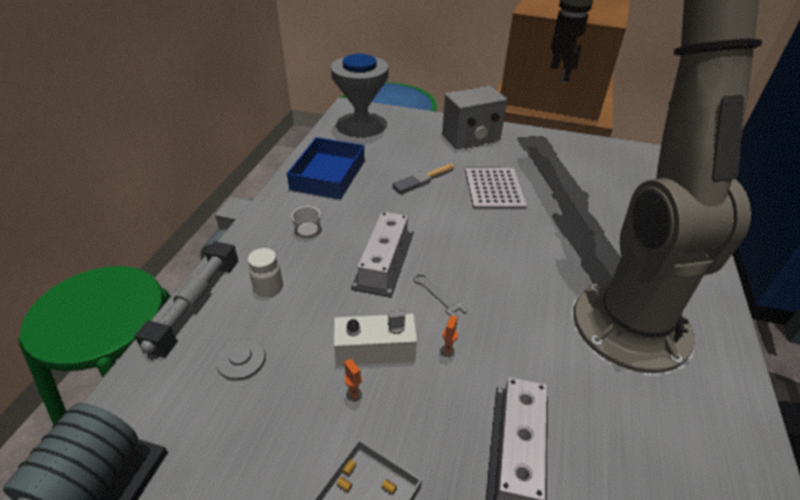

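Top view (800×500 view; divide by 1.25 for raw pixels):
- **Pin candidates:** steel flat head in the white rack at (298,263). Orange look-alikes are at (247,246) and (307,305), and the ball-headed spare is at (287,231).
- **Block candidates:** (398,221) and (242,370). The robot's right is -y, which is image right, so (398,221) is the one meant.

```bash
python3 - <<'E'
from h import *
z=np.load("top0.npz"); p,P=z["p"],z["P"]
def at(u,v): return P[int(v/1.25),int(u/1.25)].round(4)
for n,u,v in [("pin",298,263),("spare",287,231),("h?",372,221),("h",398,220),("h",424,218),("other",242,370)]: print(n,at(u,v))
def fit(box,lo,hi,name):
    a,b,c,d=[int(k/1.25) for k in box]; Q=P[b:d,a:c].reshape(-1,3); Q=Q[(Q[:,2]>lo)&(Q[:,2]<hi)]
    (cx,cy),s,ang=cv2.minAreaRect(Q[:,:2].astype(np.float32)); bx=cv2.boxPoints(((cx,cy),s,ang))
    e=max([bx[1]-bx[0],bx[2]-bx[1]],key=np.linalg.norm)
    print(name,len(Q),cx,cy,s,np.arctan2(e[1],e[0]),Q[:,2].mean())
fit((345,190,450,250),.05,.08,"block")
fit((260,205,330,290),.052,.07,"rack")
fit((280,245,315,280),.085,.13,"head")
cv2.imwrite("pics/crop.png",cv2.resize(p[160:230,205:265,::-1].copy(),None,fx=8,fy=8,interpolation=cv2.INTER_CUBIC))
E
```

```text
pin [0.4475 0.1919 0.1058]
spare [0.5237 0.2196 0.0928]
h? [0.5513 0.0258 0.0171]
h [ 0.5479 -0.039   0.0339]
h [ 0.5527 -0.1034  0.0338]
other [0.1907 0.3517 0.0061]
block 1333 0.5442736148834229 -0.03917112946510315 (0.06475523859262466, 0.19623766839504242) -1.5299822 0.06252171936233192
rack 1011 0.4851653277873993 0.21142220497131348 (0.1503872573375702, 0.06792093813419342) 0.34356683 0.06480404033628984
head 65 0.44777828454971313 0.19620467722415924 (0.029273251071572304, 0.015155710279941559) 0.42016223 0.10339637916319155
```

View pics/crop.png

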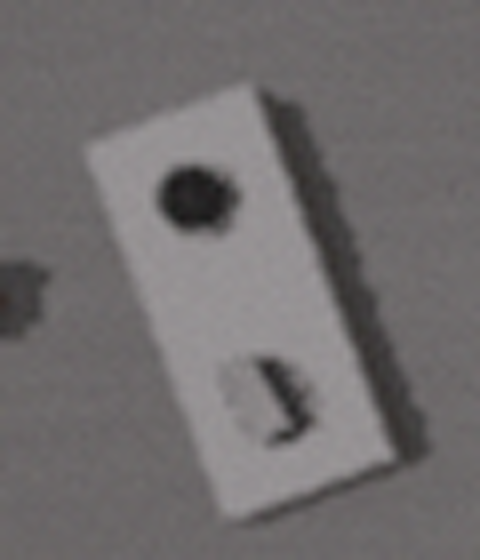

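The crop shows a steel flat-headed pin in the rack's near hole, with the ball-headed spare in the far hole, so the choice is right. On the way there I'll stop above hole0 to look down it with the wrist camera.

Request:
{"name": "drive_tool", "arguments": {"increments": [{"dx":0.0368,"dy":-0.0428},{"dx":0.0368,"dy":-0.0428},{"dx":0.0368,"dy":-0.0428},{"dx":0.0368,"dy":-0.0428},{"dx":0.0368,"dy":-0.0428},{"dx":0.0368,"dy":-0.0428},{"dx":0.0368,"dy":-0.0428},{"dx":0.0368,"dy":-0.0428},{"dx":0.0368,"dy":-0.0428},{"dx":0.0368,"dy":-0.0428},{"dx":0.0368,"dy":-0.0428},{"dx":0.0368,"dy":-0.0428},{"dx":0},{"dx":0}]}}

```text
schema error: expected keys claw, dx, dy, dz, wx, wy, wz
```

```bash
python3 - <<'E'
from h import *
p,P,o=look("wrist"); save("pics/w1.png",p,1.25); np.savez("w1.npz",p=p,P=P)
print(o["eef_pos"],o["tool_rot"],o["t"],calibration("wrist")["intrinsics"])
Q=P.reshape(-1,3); Q=Q[(Q[:,2]>.056)&(Q[:,2]<.07)]; print(len(Q),Q.min(0),Q.max(0),np.median(Q[:,2]))
E
```

```text
[ 0.22924979 -0.63437852  0.25543955] [-7.80319324e-04  9.85001870e-01  1.72541802e-01 -1.84138741e-04] 0.1 [[319.01709214   0.         323.78029065]
 [  0.         319.01709214 203.30437513]
 [  0.           0.           1.        ]]
426 [ 0.11068207 -1.08264285  0.05601968] [ 0.41518411 -0.65042948  0.06998276] 0.062438829272139895
```

View pics/w1.png

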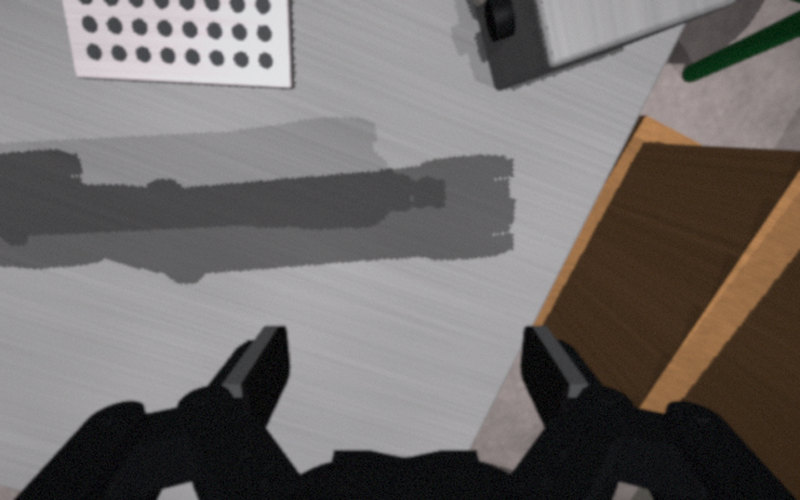

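The move was refused because every row needs all seven keys, so this picture only shows the start view. I'll resend the move with full rows.

Request:
{"name": "drive_tool", "arguments": {"increments": [{"claw":0.0854,"dx":0.0368,"dy":-0.0428,"dz":0,"wx":0,"wy":0,"wz":0},{"claw":0.0854,"dx":0.0368,"dy":-0.0428,"dz":0,"wx":0,"wy":0,"wz":0},{"claw":0.0854,"dx":0.0368,"dy":-0.0428,"dz":0,"wx":0,"wy":0,"wz":0},{"claw":0.0854,"dx":0.0368,"dy":-0.0428,"dz":0,"wx":0,"wy":0,"wz":0},{"claw":0.0854,"dx":0.0368,"dy":-0.0428,"dz":0,"wx":0,"wy":0,"wz":0},{"claw":0.0854,"dx":0.0368,"dy":-0.0428,"dz":0,"wx":0,"wy":0,"wz":0},{"claw":0.0854,"dx":0.0368,"dy":-0.0428,"dz":0,"wx":0,"wy":0,"wz":0},{"claw":0.0854,"dx":0.0368,"dy":-0.0428,"dz":0,"wx":0,"wy":0,"wz":0},{"claw":0.0854,"dx":0.0368,"dy":-0.0428,"dz":0,"wx":0,"wy":0,"wz":0},{"claw":0.0854,"dx":0.0368,"dy":-0.0428,"dz":0,"wx":0,"wy":0,"wz":0},{"claw":0.0854,"dx":0.0368,"dy":-0.0428,"dz":0,"wx":0,"wy":0,"wz":0},{"claw":0.0854,"dx":0.0368,"dy":-0.0428,"dz":0,"wx":0,"wy":0,"wz":0},{"claw":0.0854,"dx":0,"dy":0,"dz":0,"wx":0,"wy":0,"wz":0},{"claw":0.0854,"dx":0,"dy":0,"dz":0,"wx":0,"wy":0,"wz":0}]}}

```text
t: 1.9
eef_pos: [0.4698, -0.0021, 0.256]
tool_rot: [0.0, 0.985, 0.173, -0.0]
contact_force: [-0.1, 0.4, 0.3]
gripper_width: 0.999
grasp_force: 0.0
```

```bash
cat > fitb.py <<'E'
from h import *
def rect(P,lo,hi,c,r):
    Q=P.reshape(-1,3); Q=Q[(Q[:,2]>lo)&(Q[:,2]<hi)&(np.hypot(Q[:,0]-c[0],Q[:,1]-c[1])<r)]
    (cx,cy),s,a=cv2.minAreaRect(Q[:,:2].astype(np.float32)); bx=cv2.boxPoints(((cx,cy),s,a))
    e=max([bx[1]-bx[0],bx[2]-bx[1]],key=np.linalg.norm)
    return len(Q),round(cx,4),round(cy,4),np.round(s,4),np.arctan(e[1]/e[0]),np.median(Q[:,2])
E
python3 - <<'E'
from fitb import *
p,P,o=look("wrist"); save("pics/w2.png",p,1.25); np.savez("w2.npz",p=p,P=P)
print(o["eef_pos"],o["tool_rot"],o["t"])
print(rect(P,.056,.068,(.544,-.039),.115))
for h in[(.5417,.0247),(.5443,-.0392),(.547,-.103)]:
    m=np.hypot(P[...,0]-h[0],P[...,1]-h[1])<.007; print(h,m.sum(),np.percentile(P[m][:,2],[5,50,90]) if m.sum() else '')
E
```

```text
[ 0.46983789 -0.00214855  0.25599311] [ 1.27789159e-04  9.84985246e-01  1.72637861e-01 -4.66735043e-04] 1.9
(13379, 0.5471, -0.0405, array([0.0642, 0.1963]), np.float32(-1.531065), np.float64(0.0616124620028797))
(0.5417, 0.0247) 142 [0.00665881 0.00817922 0.01703263]
(0.5443, -0.0392) 108 [0.02836298 0.02977334 0.03088727]
(0.547, -0.103) 56 [0.03346204 0.03466534 0.03588953]
```

View pics/w2.png

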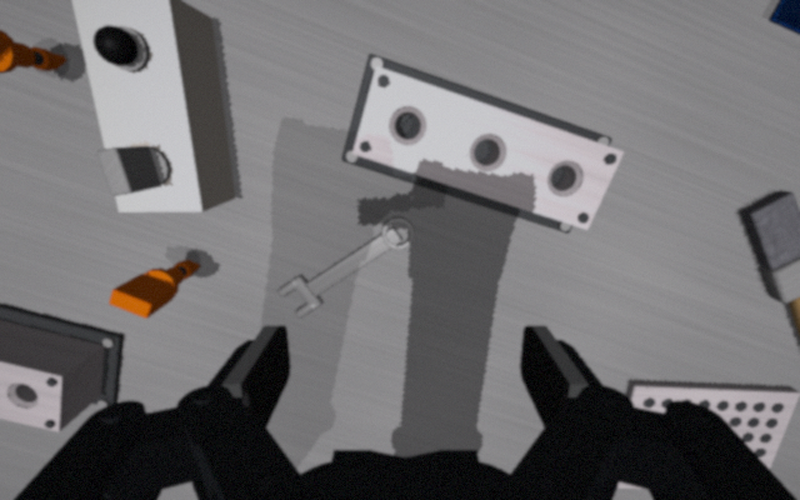

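The wrist view shows the bores at (407,125), (487,152) and (565,178). Their depths fit hole0 being clear (slot bottom seen about 54 mm down), with stubs about 32 mm down in hole1 and 27 mm in hole2. Next I'll read the slot angle and the pin's pose from the same data.

```bash
python3 - <<'E'
from fitb import *
z=np.load("w2.npz"); P=z["P"]
h=np.array([.5446,.0235]); d=np.hypot(P[...,0]-h[0],P[...,1]-h[1])
Q=P[(d<.012)&(P[...,2]<.012)]; c=Q[:,:2].mean(0); w,V=np.linalg.eigh(np.cov(Q[:,:2].T)); print("slot",len(Q),c,np.sqrt(w),np.arctan(V[1,1]/V[0,1]),Q[:,2].mean())
F=P[(d<.012)&(P[...,2]>.013)&(P[...,2]<.022)]; print("floor",len(F)); 
for q in F[:,:2]-h: print((q*1000).round(0),end=' ')
print(); print("S")
for q in Q[:,:2]-h: print((q*1000).round(0),end=' ')
# rim: ring of points just below top
print(rect(P,.094,.115,(.4475,.196),.035), rect(P,.056,.068,(.485,.211),.09))
E
```

```text
slot 142 [0.54459241 0.02356983] [0.00237504 0.00562444] -0.4621704854790538 0.007739100971495507
floor 156
[9. 5.] [9. 4.] [9. 3.] [10.  2.] [7. 7.] [7. 6.] [7. 5.] [8. 4.] [8. 3.] [9. 2.] [9. 1.] [9. 0.] [5. 8.] [6. 7.] [6. 6.] [6. 5.] [7. 4.] [7. 3.] [8. 2.] [8. 1.] [ 9. -3.] [4. 9.] [4. 8.] [5. 7.] [5. 6.] [6. 5.] [6. 4.] [6. 3.] [7. 2.] [ 9. -4.] [3. 9.] [3. 8.] [3. 7.] [4. 6.] [4. 5.] [5. 4.] [5. 3.] [5. 2.] [ 8. -6.] [ 1. 10.] [2. 9.] [2. 8.] [3. 7.] [3. 6.] [3. 5.] [4. 4.] [4. 3.] [ 1. 10.] [1. 9.] [1. 8.] [2. 7.] [2. 6.] [2. 5.] [3. 4.] [ 7. -7.] [-0.  9.] [-0.  8.] [0. 7.] [1. 6.] [1. 5.] [1. 4.] [ 6. -8.] [-2. 10.] [-1.  9.] [-1.  8.] [-1.  7.] [-0.  6.] [0. 5.] [ 4. -7.] [ 5. -8.] [-3. 10.] [-2.  9.] [-2.  8.] [-2.  7.] [-1.  6.] [ 3. -6.] [ 3. -7.] [ 4. -8.] [-4.  9.] [-3.  8.] [-3.  7.] [-3.  6.] [ 2. -6.] [ 2. -7.] [ 3. -8.] [ 3. -9.] [-5.  9.] [-4.  8.] [-4.  7.] [ 0. -5.] [ 1. -6.] [ 1. -7.] [ 2. -8.] [ 2. -9.] [-6.  8.] [-5.  8.] [-1. -5.] [-0. -6.] [-0. -6.] [ 0. -7.] [ 1. -8.] [ 1. -9.] [-2. -4.] [-2. -5.] [-1. -6.] [-1. -7.] [-1. -8.] [-0. -9.] [  0. -10.] [-3. -
[... 1369 characters left out ...]
[-4.  4.] [-3.  3.] [-3.  2.] [-3.  1.] [-2. -1.] [-2. -2.] [-2. -3.] [-1. -4.] [-6.  7.] [-6.  6.] [-5.  5.] [-5.  4.] [-5.  3.] [-4.  2.] [-4.  1.] [-4.  0.] [-3. -1.] [-3. -2.] [-2. -3.] [-7.  7.] [-7.  6.] [-6.  5.] [-6.  4.] [-6.  3.] [-5.  2.] [-5.  1.] [-5. -0.] [-4. -1.] [-4. -2.] [-8.  6.] [-7.  5.] [-7.  4.] [-7.  3.] [-6.  1.] [-6.  0.] [-6. -1.] [-5. -2.] [-8.  4.] [-8.  3.] [-8.  2.] [-7.  1.] [-7.  0.] [-7. -1.] [-9.  3.] [-9.  2.] [-8.  1.] [-8. -0.] [-10.   1.] [-9.  0.] (931, 0.4505, 0.1961, array([0.03  , 0.0162]), np.float32(0.48285323), np.float64(0.10496984650823704)) (10348, 0.4866, 0.2095, array([0.1473, 0.0684]), np.float32(0.3521735), np.float64(0.06364313202829845))
```

Slot yaw is about -0.46 rad and the bore centre is at (0.5446, 0.0235). Moving above the pin now.

Request:
{"name": "drive_tool", "arguments": {"increments": [{"claw":0.0854,"dx":0.0119,"dy":-0.0483,"dz":0,"wx":0,"wy":0,"wz":0},{"claw":0.0854,"dx":0.0119,"dy":-0.0483,"dz":0,"wx":0,"wy":0,"wz":0},{"claw":0.0854,"dx":0.0119,"dy":-0.0483,"dz":0,"wx":0,"wy":0,"wz":0},{"claw":0.0854,"dx":0.0119,"dy":-0.0483,"dz":0,"wx":0,"wy":0,"wz":0},{"claw":0.0854,"dx":0,"dy":0,"dz":0.04,"wx":0,"wy":0,"wz":-7.6},{"claw":0.0854,"dx":0,"dy":0,"dz":0,"wx":0,"wy":0,"wz":0},{"claw":0.0854,"dx":0,"dy":0,"dz":0,"wx":0,"wy":0,"wz":0}]}}

```text
t: 2.82
eef_pos: [0.45, 0.1948, 0.217]
tool_rot: [0.0, 0.972, 0.235, 0.0]
contact_force: [0.8, -0.0, 1.2]
gripper_width: 0.999
grasp_force: 0.0
```

```bash
python3 - <<'E'
from fitb import *
p,P,o=look("wrist"); save("pics/w3.png",p,1.25); np.savez("w3.npz",p=p,P=P)
w=o["tool_rot"]; print(o["eef_pos"],2*np.arctan2(w[2],w[1]),o["t"])
print(rect(P,.1,.112,(.449,.196),.03)); print(rect(P,.056,.068,(.485,.211),.09))
E
```

```text
[0.44997655 0.19476466 0.21702183] 0.4742848090127431 2.825
(691, 0.4511, 0.1966, array([0.0297, 0.0131]), np.float32(0.4723659), np.float64(0.10554016178944627))
(12020, 0.4882, 0.21, array([0.1504, 0.0662]), np.float32(0.35142732), np.float64(0.06365794667778894))
```

View pics/w3.png

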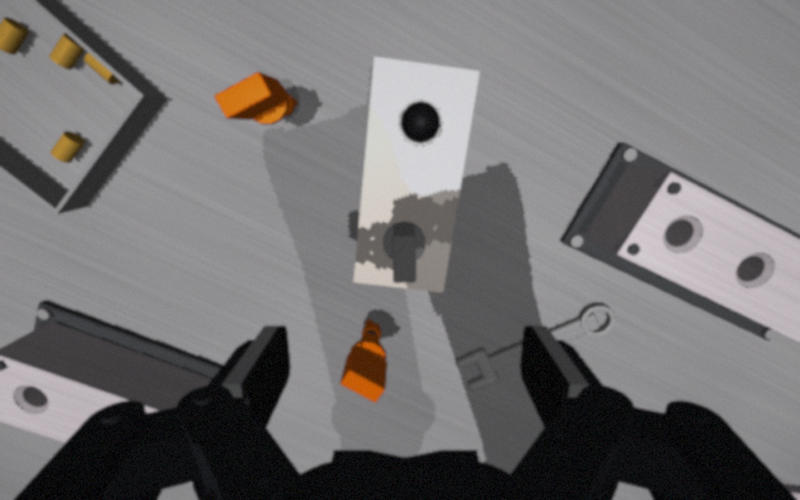

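The view shows the pin head at (405,262), aligned with the fingers, and the orange pin at (365,365), clear of them. I'll check how far the fingertips reach before descending.

```bash
python3 - <<'E'
from fitb import *
z=np.load("w3.npz"); P=z["P"]
A=P[258:320,190:235].reshape(-1,3); A=A[A[:,2]>.13]; A=A[~np.isnan(A[:,2])]; print(len(A),.217-A[:,2].min(),np.percentile(.217-A[:,2],[50,90,99]))
import station; print([k for k in dir(station) if not k.startswith('_')], getattr(station,'finger_overhang',None))
E
```

```text
2129 0.013687975463855029 [-0.00681546  0.00629386  0.01121555]
['PlanningError', 'calibration', 'finger_overhang', 'get_obs', 'hand_in', 'read_camera'] 0.025
```

Request:
{"name": "drive_tool", "arguments": {"increments": [{"claw":0.0854,"dx":0.0017,"dy":-0.0011,"dz":0.05,"wx":0,"wy":0,"wz":0},{"claw":0.0854,"dx":0,"dy":0,"dz":0.045,"wx":0,"wy":0,"wz":0},{"claw":0.0854,"dx":0,"dy":0,"dz":0.024,"wx":0,"wy":0,"wz":0},{"claw":0.0854,"dx":0,"dy":0,"dz":0,"wx":0,"wy":0,"wz":0},{"claw":0.005,"dx":0,"dy":0,"dz":0,"wx":0,"wy":0,"wz":0},{"claw":0.005,"dx":0,"dy":0,"dz":0,"wx":0,"wy":0,"wz":0},{"claw":0.005,"dx":0,"dy":0,"dz":0,"wx":0,"wy":0,"wz":0},{"claw":0.005,"dx":0,"dy":0,"dz":0,"wx":0,"wy":0,"wz":0},{"claw":0.005,"dx":0,"dy":0,"dz":0,"wx":0,"wy":0,"wz":0},{"claw":0.005,"dx":0,"dy":0,"dz":0,"wx":0,"wy":0,"wz":0}], "newtons": 50}}

```text
t: 4.12
eef_pos: [0.4507, 0.1979, 0.0979]
tool_rot: [0.0, 0.971, 0.237, 0.0]
contact_force: [-1.2, -0.9, 6.6]
gripper_width: 0.159
grasp_force: 48.9
```

Request:
{"name": "drive_tool", "arguments": {"increments": [{"claw":0.005,"dx":0,"dy":0,"dz":-0.02,"wx":0,"wy":0,"wz":0},{"claw":0.005,"dx":0,"dy":0,"dz":-0.03,"wx":0,"wy":0,"wz":0},{"claw":0.005,"dx":0,"dy":0,"dz":-0.04,"wx":0,"wy":0,"wz":0},{"claw":0.005,"dx":0,"dy":0,"dz":-0.04,"wx":0,"wy":0,"wz":0},{"claw":0.005,"dx":0,"dy":0,"dz":0,"wx":0,"wy":0,"wz":0},{"claw":0.005,"dx":0,"dy":0,"dz":0,"wx":0,"wy":0,"wz":0}]}}

```text
t: 4.88
eef_pos: [0.4496, 0.1973, 0.2263]
tool_rot: [0.0, 0.971, 0.237, -0.001]
contact_force: [-0.9, -0.1, -2.6]
gripper_width: 0.157
grasp_force: 49.1
```

```bash
python3 - <<'E'
from fitb import *
p,P,o=look("wrist"); 
w=o["tool_rot"]; R=Ro.from_quat([w[1],w[2],w[3],w[0]]).as_matrix(); print(o["eef_pos"],2*np.arctan2(w[2],w[1]),w,o["contact_force"])
cv2.imwrite("pics/w4.png",cv2.resize(p[200:400,180:480,::-1].copy(),None,fx=2.5,fy=2.5)); T=(P-o["eef_pos"])@R; np.savez("w4.npz",p=p,P=P,T=T)
# head top / collar in tool frame
for lo,hi in((-.02,.04),(.02,.035),(.035,.06)):
    m=(np.abs(T[...,0])<.03)&(np.abs(T[...,1])<.02)&(T[...,2]>lo)&(T[...,2]<hi); Q=T[m]; print(lo,hi,len(Q),Q.min(0),Q.max(0)) if len(Q) else None
E
```

```text
[0.44964937 0.19734253 0.22633046] 0.4793009333710676 [ 3.19141050e-04  9.71420686e-01  2.37363020e-01 -7.38956070e-04] [-0.88992488 -0.13063693 -2.60289596]
-0.02 0.04 6585 [-0.01588597 -0.01999941 -0.01999568] [0.01526838 0.01999862 0.03470384]
0.02 0.035 474 [ 0.00670226 -0.01336785  0.02001748] [0.01504212 0.01260884 0.03470384]
0.035 0.06 64 [ 0.00480395 -0.00641489  0.04867143] [0.00810951 0.00571795 0.05479025]
```

View pics/w4.png

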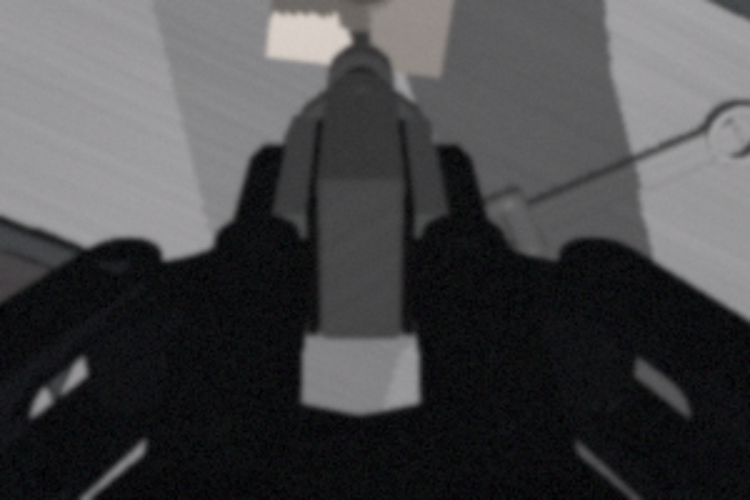

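The pin is held straight and centred in the fingers, to within about 0.5 mm. Now I'll carry it over hole0 and turn it to the slot angle.

Request:
{"name": "drive_tool", "arguments": {"increments": [{"claw":0.005,"dx":0.0008,"dy":0.0396,"dz":0,"wx":0,"wy":0,"wz":0},{"claw":0.005,"dx":0.0008,"dy":0.0396,"dz":0,"wx":0,"wy":0,"wz":0},{"claw":0.005,"dx":0.0008,"dy":0.0396,"dz":0,"wx":0,"wy":0,"wz":0},{"claw":0.005,"dx":0.0008,"dy":0.0396,"dz":0,"wx":0,"wy":0,"wz":0},{"claw":0.005,"dx":0.001,"dy":0.0396,"dz":0,"wx":0,"wy":0,"wz":0},{"claw":0.005,"dx":0,"dy":0,"dz":0,"wx":0,"wy":0,"wz":9},{"claw":0.005,"dx":0,"dy":0,"dz":0,"wx":0,"wy":0,"wz":9},{"claw":0.005,"dx":0,"dy":0,"dz":0,"wx":0,"wy":0,"wz":9},{"claw":0.005,"dx":0,"dy":0,"dz":0,"wx":0,"wy":0,"wz":9},{"claw":0.005,"dx":0,"dy":0,"dz":0,"wx":0,"wy":0,"wz":9},{"claw":0.005,"dx":0,"dy":0,"dz":0,"wx":0,"wy":0,"wz":8.8},{"claw":0.005,"dx":0,"dy":0,"dz":0,"wx":0,"wy":0,"wz":0},{"claw":0.005,"dx":0,"dy":0,"dz":0,"wx":0,"wy":0,"wz":0}]}}

```text
t: 6.55
eef_pos: [0.5449, 0.0243, 0.2263]
tool_rot: [0.0, 0.974, -0.226, -0.001]
contact_force: [0.5, 0.5, -2.5]
gripper_width: 0.154
grasp_force: 49.2
```

```bash
python3 - <<'E'
from fitb import *
p,P,o=look("wrist"); np.savez("w5.npz",p=p,P=P)
w=o["tool_rot"]; print(o["eef_pos"],2*np.arctan2(w[2],w[1]),w,o["contact_force"])
print(rect(P,.056,.068,(.5471,-.0405),.115))
h=np.array([.5446,.0235]); d=np.hypot(P[...,0]-h[0],P[...,1]-h[1])
Q=P[(d<.013)&(P[...,2]<.05)]; print(len(Q),Q[:,:2].min(0),Q[:,:2].max(0))
E
```

```text
[0.54487029 0.02425475 0.22632486] -0.4563189192191416 [ 2.72768509e-04  9.74083978e-01 -2.26184980e-01 -8.27008953e-04] [ 0.50876672  0.4848523  -2.47787759]
(14798, 0.5471, -0.0405, array([0.0648, 0.1968]), np.float32(-1.5309597), np.float64(0.06156521022344606))
300 [0.53455756 0.01475062] [0.54829769 0.03387039]
```

Request:
{"name": "drive_tool", "arguments": {"increments": [{"claw":0.005,"dx":0,"dy":0.0003,"dz":0.03,"wx":0,"wy":0,"wz":0},{"claw":0.005,"dx":0,"dy":0,"dz":0.03,"wx":0,"wy":0,"wz":0},{"claw":0.005,"dx":0,"dy":0,"dz":0.012,"wx":0,"wy":0,"wz":0},{"claw":0.005,"dx":0,"dy":0,"dz":0.004,"wx":0,"wy":0,"wz":0},{"claw":0.005,"dx":0,"dy":0,"dz":0.004,"wx":0,"wy":0,"wz":0},{"claw":0.005,"dx":0,"dy":0,"dz":0.004,"wx":0,"wy":0,"wz":0},{"claw":0.005,"dx":0,"dy":0,"dz":0,"wx":0,"wy":0,"wz":0}]}}

```text
t: 7.48
eef_pos: [0.5453, 0.0239, 0.1435]
tool_rot: [-0.0, 0.974, -0.228, 0.0]
contact_force: [0.1, 0.4, -1.4]
gripper_width: 0.155
grasp_force: 49.2
```

Request:
{"name": "drive_tool", "arguments": {"increments": [{"claw":0.005,"dx":0,"dy":0,"dz":0.003,"wx":0,"wy":0,"wz":0},{"claw":0.005,"dx":0,"dy":0,"dz":0.003,"wx":0,"wy":0,"wz":0},{"claw":0.005,"dx":0,"dy":0,"dz":0.003,"wx":0,"wy":0,"wz":0},{"claw":0.005,"dx":0,"dy":0,"dz":0.003,"wx":0,"wy":0,"wz":0},{"claw":0.005,"dx":0,"dy":0,"dz":0,"wx":0,"wy":0,"wz":0}]}}

```text
t: 8.1
eef_pos: [0.545, 0.0239, 0.131]
tool_rot: [0.0, 0.974, -0.228, -0.0]
contact_force: [-0.1, -1.0, -1.9]
gripper_width: 0.155
grasp_force: 49.2
```

Request:
{"name": "drive_tool", "arguments": {"increments": [{"claw":0.005,"dx":0,"dy":0,"dz":0.003,"wx":0,"wy":0,"wz":0},{"claw":0.005,"dx":0,"dy":0,"dz":0.003,"wx":0,"wy":0,"wz":0},{"claw":0.005,"dx":0,"dy":0,"dz":0.003,"wx":0,"wy":0,"wz":0},{"claw":0.005,"dx":0,"dy":0,"dz":0.003,"wx":0,"wy":0,"wz":0},{"claw":0.005,"dx":0,"dy":0,"dz":0,"wx":0,"wy":0,"wz":0}]}}

```text
t: 8.72
eef_pos: [0.545, 0.0239, 0.119]
tool_rot: [0.0, 0.974, -0.228, -0.0]
contact_force: [-1.3, 0.5, -2.4]
gripper_width: 0.16
grasp_force: 49.2
```

No contact at the 27 mm stub depth. Carrying on past 32 mm.

Request:
{"name": "drive_tool", "arguments": {"increments": [{"claw":0.005,"dx":0,"dy":0,"dz":0.003,"wx":0,"wy":0,"wz":0},{"claw":0.005,"dx":0,"dy":0,"dz":0.003,"wx":0,"wy":0,"wz":0},{"claw":0.005,"dx":0,"dy":0,"dz":0,"wx":0,"wy":0,"wz":0}]}}

```text
t: 9.1
eef_pos: [0.545, 0.0239, 0.113]
tool_rot: [0.0, 0.974, -0.228, -0.0]
contact_force: [-0.0, -0.2, -1.5]
gripper_width: 0.158
grasp_force: 49.2
```

Request:
{"name": "drive_tool", "arguments": {"increments": [{"claw":0.005,"dx":0,"dy":0,"dz":0.003,"wx":0,"wy":0,"wz":0},{"claw":0.005,"dx":0,"dy":0,"dz":0,"wx":0,"wy":0,"wz":0}]}}

```text
t: 9.35
eef_pos: [0.5451, 0.0239, 0.1101]
tool_rot: [0.0, 0.974, -0.228, -0.0]
contact_force: [-0.8, -0.2, -1.9]
gripper_width: 0.156
grasp_force: 49.2
```

Request:
{"name": "drive_tool", "arguments": {"increments": [{"claw":0.005,"dx":0,"dy":0,"dz":0.003,"wx":0,"wy":0,"wz":0},{"claw":0.005,"dx":0,"dy":0,"dz":0.003,"wx":0,"wy":0,"wz":0},{"claw":0.005,"dx":0,"dy":0,"dz":0.002,"wx":0,"wy":0,"wz":0},{"claw":0.005,"dx":0,"dy":0,"dz":0,"wx":0,"wy":0,"wz":0},{"claw":0.005,"dx":0,"dy":0,"dz":0,"wx":0,"wy":0,"wz":0}]}}

```text
t: 9.98
eef_pos: [0.5453, 0.024, 0.1023]
tool_rot: [-0.0, 0.974, -0.228, 0.0]
contact_force: [0.3, 0.2, -1.9]
gripper_width: 0.156
grasp_force: 49.2
```

There's no floor force 3 mm below floor level, so the tang has entered the slot. Next I'll lower gently until the collar is nearly down.

Request:
{"name": "drive_tool", "arguments": {"increments": [{"claw":0.005,"dx":0,"dy":0,"dz":0.002,"wx":0,"wy":0,"wz":0},{"claw":0.005,"dx":0,"dy":0,"dz":0.002,"wx":0,"wy":0,"wz":0},{"claw":0.005,"dx":0,"dy":0,"dz":0.001,"wx":0,"wy":0,"wz":0},{"claw":0.005,"dx":0,"dy":0,"dz":0,"wx":0,"wy":0,"wz":0},{"claw":0.005,"dx":0,"dy":0,"dz":0,"wx":0,"wy":0,"wz":0}]}}

```text
t: 10.6
eef_pos: [0.5453, 0.0239, 0.0973]
tool_rot: [-0.0, 0.974, -0.228, 0.0]
contact_force: [-0.1, 0.9, -1.5]
gripper_width: 0.16
grasp_force: 49.2
```

Request:
{"name": "drive_tool", "arguments": {"increments": [{"claw":0.03,"dx":0,"dy":0,"dz":0,"wx":0,"wy":0,"wz":0},{"claw":0.05,"dx":0,"dy":0,"dz":0,"wx":0,"wy":0,"wz":0},{"claw":0.0854,"dx":0,"dy":0,"dz":0,"wx":0,"wy":0,"wz":0},{"claw":0.0854,"dx":0,"dy":0,"dz":0,"wx":0,"wy":0,"wz":0},{"claw":0.0854,"dx":0,"dy":0,"dz":0,"wx":0,"wy":0,"wz":0},{"claw":0.0854,"dx":0,"dy":0,"dz":-0.02,"wx":0,"wy":0,"wz":0},{"claw":0.0854,"dx":0,"dy":0,"dz":-0.04,"wx":0,"wy":0,"wz":0},{"claw":0.0854,"dx":0,"dy":0,"dz":-0.05,"wx":0,"wy":0,"wz":0},{"claw":0.0854,"dx":0,"dy":0,"dz":0,"wx":0,"wy":0,"wz":0},{"claw":0.0854,"dx":0,"dy":0,"dz":0,"wx":0,"wy":0,"wz":0}]}}

```text
t: 11.85
eef_pos: [0.5449, 0.0237, 0.207]
tool_rot: [0.0, 0.974, -0.228, -0.0]
contact_force: [-0.2, 1.2, -0.6]
gripper_width: 1.002
grasp_force: 0.0
```

```bash
python3 - <<'E'
from fitb import *
p,P,o=look("wrist"); save("pics/w6.png",p,1.25)
print(o["eef_pos"],rect(P,.098,.12,(.545,.024),.03),rect(P,.058,.064,(.5471,-.0405),.115))
m=np.hypot(P[...,0]-.545,P[...,1]-.024)<.0145; Z=P[m][:,2]; print(np.histogram(Z,bins=[.05,.06,.064,.066,.068,.07,.072,.1,.102,.104,.106,.11]))
E
```

```text
[0.54488109 0.02373693 0.20699929] (749, 0.5451, 0.0245, array([0.0135, 0.0293]), np.float32(-0.46070403), np.float64(0.10351758816993292)) (16057, 0.5471, -0.0406, array([0.0647, 0.1968]), np.float32(-1.5303414), np.float64(0.06161331631565212))
(array([  0,  39,  15, 209,  97,   5,  60,  12, 496, 187,   0]), array([0.05 , 0.06 , 0.064, 0.066, 0.068, 0.07 , 0.072, 0.1  , 0.102,
       0.104, 0.106, 0.11 ]))
```

View pics/w6.png

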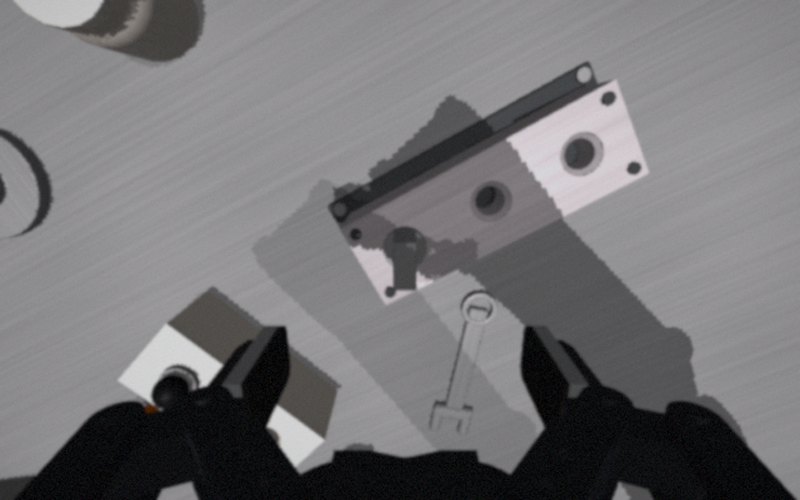

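The pin stands in hole0 at (405,260). Its head top is 42 mm above the block's top, so the collar is seated, and the gripper is clear above it.

```bash
python3 -c "
from station import *
print(hand_in())"
```

```text
the job is handed in; nothing more can be done
None
```

The pin is seated in the clear bore (hole0) with its tang in the slot and its collar flat on the block. It has been released and the job is handed in after about 12 s; `hand_in()` did not report a verdict.

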